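# Hold a sample tube on the touch mixer

### The arm

A 6-joint arm with a two-finger parallel gripper is mounted at the origin on the work surface. World frame = base frame: x ahead of the robot, y to its left, z up, the work surface at z = 0. Lengths are in m, angles in rad, forces in N, time in s.
With the tool pointing down it reaches from about 0.275 to 0.825 m from the base axis. Payload 5.2 kg.
Tool frame: the origin (TCP) lies at the very end of the fingers, on their centre line; the grasp point (between the pads) lies 19 mm behind it; z points along the fingers, y is the direction in which the jaws open and shut (so a half turn about z gives the same grasp; the last joint's range is limited). The gripper opens to 93 mm and grips with 3 to 60 N. Pads are 15 mm wide; open, the fingers measure 128 mm over their backs; the gripper's body (75 mm by 188 mm) begins 65 mm behind the grasp point.
Start: joints at [1.063, 0.259, 1.535, -0, 1.348, -0.203], TCP at [0.165, 0.525, 0.196] pointing down, gripper open.
Joint ranges: [-3.14, 3.14], [-0.91, 2.08], [0.19, 2.58], [-1.22, 4.36], [0.22, 2.71], [-3.12, 3.12]. Speed limits (rad/s): [2.57, 2.57, 3.14, 3.14, 3.14, 3.14].

### API

Orientations are given as a 3x3 rotation matrix whose columns are the frame's x, y, z axes.
In Python, from rig import get_obs, get_image, close_job gives the robot as it stands.
- The arm moves only by the shell command python3 -m handwheel 'ROWS' [FORCE]. ROWS is JSON, a list that holds one entry, the list of rows, each a list of 7 numbers: the shift along the tool's x, y, z in mm, then the turn, a rotation vector about the tool's x, y, z in rad, then the finger opening in mm, from 0 to 93. A call has 1 to 12 rows; each row is the pose to reach, as a shift and turn from the pose commanded when the call began, along the tool's axes at that moment; what a row does not reach only later rows make up. A row lasts 1/12 s, in which the tool goes at most 41.7 mm and 7.16 degrees, less where a joint would pass 70% of its speed; a pose out of reach is approached as far as the arm can. A call with a gripper value outside its range is refused whole. The fingers move at their own pace and stop on an object; FORCE is the grip in N (left out, the last holds). Time passes only in rows, so rows that repeat a pose let the fingers close. It gives the time, the measured TCP pose, the force and the opening at its end, in the units of the state.
- get_obs(): the state, without advancing time (a new reading comes with each control period).
- get_image(name): name is "side" or "top"; returns a dict with "img" (420x560x3 uint8, red, green, blue), "intrinsics" (3x3 intrinsics, pixels), "k1" (the pictures are not rectified: a ray, as slopes to the right and down, at radius r is drawn at 1 + k1 r^2 times it, then the intrinsics apply), "extrinsics" (4x4, takes a point from world to camera coordinates). Camera axes: x right, y down, z forward; pixel columns grow to the right and rows downward; lengths in m; the calibration is good to about 2 mm. A picture is of the moment at which its call begins. There is no depth.
- close_job(): hands the job in, once; it reports no verdict.
The state is a dict: "t": time; "q": joint angles; "joint_vel": joint speeds; "tau": joint torques, N m; "tool_pos": TCP position; "orientation": TCP orientation; "wrist_force": force on the tool from outside, world axes, zero at the start; "moment": the same for the moment, N m; "finger_gap": opening from 0.0 (shut) to 1.0 (fully open).
Only numpy, scipy, OpenCV 4.12 (cv2) and the standard library are available. Lean on these libraries where they do the work, as an engineer would, in place of code of your own. Each camera call takes 0.05 s, during which the arm holds its last target.

### The job

Take the tall capped tube (the tallest thing in the rack) out of the rack, stand it upright with its tip in the rubber cup of the mixer and press down with it, so that the spring-loaded cup is kept about half-way down its 8 mm travel (that is where the mixer runs; hard against the stop it stalls). Keep it pressed like that for at least 3 seconds without a break, and finish while still gripping the tube and pressing: do not let go. Leave the two short jars, the well plate and the tip box where they are.

Things in the scene. Friction and masses are not known exactly. Their poses are not given: they have to be found in the camera images.
- tube_cap (a point): centre of the tall tube's screw cap: light grey, ribbed, 36 mm in diameter over its ribs, 14 mm high. The point lies on the axis, 110 mm above the tip and 7 mm below the top; z axis along the tube to the cap. The rigid closed tube weighs 35 to 70 g and may be gripped by the cap or just under it, in any yaw
- tube_tip (a point): centre of the tall tube's flat tip, the lowest point of its axis, 110 mm below tube_cap. The tube is of natural plastic, 117 mm tall with its cap, 29 mm in diameter, its foot a cone (28 mm wide 14 mm up, 11 mm at the tip). It stands in the rack with about 1.5 mm of play all round and may lean slightly; the tip is then 4 mm above the bench
- rack: fixed tube rack, 94 x 184 mm, 62 mm high, long side along y, origin at the centre of its underside. Its deck has 32 mm holes at x = -21, +21 mm, y = -63, -21, +21, +63 mm; vessels stand on its floor, 4 mm up. The tall tube rises 59 mm above the deck, the jars 23 mm. The three vessels stand in any order, at least 59 mm from axis to axis
- mixer: touch vortex mixer, fixed to the bench by its feet: a pale casting 165 mm (x) x 140 mm (y), 92 mm high, origin at the centre of its underside, its sloped console with dial and switch facing its -x; already switched to touch mode. A round collar on its top (to 101 mm above the bench, 20 mm to +x of the origin) carries the head with the cup
- cup (a point): centre of the inner floor of the rubber cup on the mixer's spring-loaded head, 126 mm above the bench at rest; moves down with the head. The cup is an open round funnel, 53 mm across outside and 42 mm inside at its rim, 16 mm inside at the floor; the rim is 20 mm above this point. The tube's cone fits in it, tip on the floor
- mixer_head (a joint): how far the cup is pressed down, in m: 0 at rest, 0.008 at the stop. Spring: the head begins to move at about 3 N and gains 1 N per mm, so half-way (0.004) takes about 7 N and the stop about 11 N. It springs back when let go
- jar_a: short capped jar, 30 mm in diameter over the cap, 81 mm tall, standing in the rack (its top is 85 mm above the bench); origin at its underside. Bystander
- jar_b: second short capped jar, the same as the first. Bystander
- plate: 96-well plate, 86 x 128 x 14 mm, lying on the bench; origin at the centre of its underside. Bystander
- tipbox: box of pipette tips, 85 x 122 x 58 mm, standing on the bench; origin at the centre of its underside. Bystander
There are look-alikes about, which are no part of the job. Leave any blue look-alike of the part that bears tube_cap alone.

How it is judged:
By the outcome, as a careful person would: the job done as asked, in the order asked, and still so for the second after the job is handed in, while the arm keeps its last pose, push and grip.
It also fails if it takes over 48 s, if anything falls off the work surface, if the arm or the gripper's body presses on something with over 40 N, if the wrist force passes 120 N, or if a joint passes its speed limit or range.

## Working session

There is one attempt and no reset: what is moved stays moved. The work goes in short steps, Python scripts to look and compute and a shell command to move; the robot and the scene stay as the last step left them, time stands still between calls to the robot, and variables do not carry over. Pictures are saved under pics/ and viewed, and the job is handed in when it is done.

```bash
mkdir -p pics; ls; python3 - <<'E'
from rig import get_obs,get_image
import cv2,pickle
o=get_obs();print(o)
for n in("side","top"):
    d=get_image(n);pickle.dump(d,open(f"{n}0.pkl","wb"));cv2.imwrite(f"pics/{n}0.png",d["img"][:,:,::-1]);print(n,d["intrinsics"],d["k1"],d["extrinsics"])
E
```

```text
pics
{'t': 0.0, 'q': array([ 1.06323102e+00,  2.59342822e-01,  1.53604584e+00, -1.44878664e-05,
        1.34798082e+00, -2.02796921e-01]), 'joint_vel': array([-4.38024508e-04, -8.78771418e-04, -3.23100248e-04,  3.97072772e-05,
       -6.68501515e-04,  1.49621840e-03]), 'tau': array([-2.85178867e-04, -4.37302709e+01, -2.84007365e+01,  7.19412952e-02,
        4.14263096e-02, -1.72608979e-04]), 'tool_pos': array([0.16474064, 0.52415568, 0.19473277]), 'orientation': array([[-9.53917298e-01,  3.00068431e-01, -8.51279940e-04],
       [ 3.00069441e-01,  9.53916085e-01, -1.55969087e-03],
       [ 3.44035636e-04, -1.74325920e-03, -9.99998421e-01]]), 'wrist_force': array([-0.1605505 , -0.45637775, -0.97434976]), 'moment': array([ 0.01452649,  0.03651131, -0.02396489]), 'finger_gap': 0.9976922950605985}
side [[510.91939946   0.         276.89778307]
 [  0.         510.91939946 211.3634155 ]
 [  0.           0.           1.        ]] -0.03714424724286834 [[-0.97997435 -0.19893638 -0.00863629  0.57719104]
 [-0.13645497  0.70250885 -0.69847072  0.24696217]
 [ 0.14501831 -0.68330493 -0.71558652  1.06666311]
 [ 0.          0.          0.          1.        ]]
top [[422.59198257   0.         275.80020554]
 [  0.         422.59198257 207.58205445]
 [  0.           0.           1.        ]] -0.08579722223406051 [[-0.07609112 -0.99709991  0.00138247 -0.08548518]
 [-0.9749175   0.07410735 -0.20986656  0.65030792]
 [ 0.20915547 -0.01731678 -0.97772906  1.03028831]
 [ 0.          0.          0.          1.        ]]
```

View pics/side0.png

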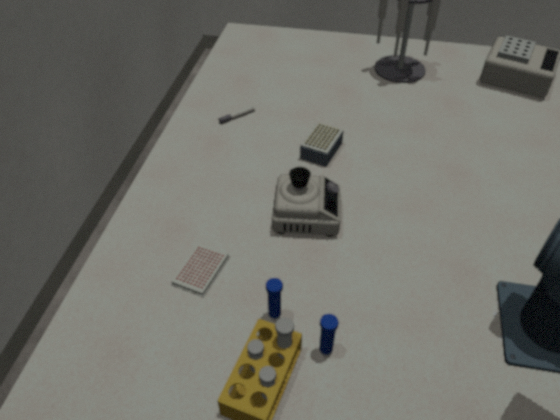

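View pics/top0.png

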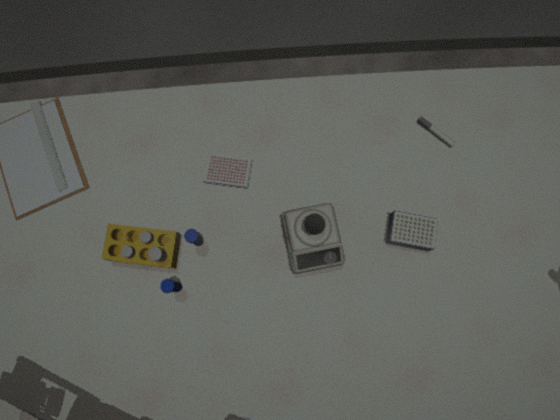

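The side view shows the rack at about (262,370) with three grey caps, at (285,325), (256,348) and (267,376). Two blue look-alike tubes stand on the bench at (275,287) and (328,322), and the mixer cup is at (299,177). In the top view the rack is at (142,247), its caps are at (146,238), (126,251) and (155,254), and the cup is at (314,223). The cap at side (285,325), top (155,254) looks tallest. I'll enlarge it to confirm.

```bash
python3 - <<'E'
import cv2,pickle,numpy as np
s=pickle.load(open("side0.pkl","rb"))["img"][:,:,::-1];t=pickle.load(open("top0.pkl","rb"))["img"][:,:,::-1]
a=cv2.resize(s[270:420,205:355],(400,400),interpolation=cv2.INTER_CUBIC)
b=cv2.resize(t[210:300,95:215][:,:90],(400,400),interpolation=cv2.INTER_CUBIC)
c=cv2.resize(s[155:245,260:350],(400,200*2),interpolation=cv2.INTER_CUBIC)[:200]
cv2.imwrite("pics/crop1.png",np.clip(np.hstack([a,b])*1.5,0,255))
cv2.imwrite("pics/crop2.png",np.clip(np.hstack([cv2.resize(s[155:245,260:350],(400,400),interpolation=cv2.INTER_CUBIC),cv2.resize(t[195:285,270:360],(400,400),interpolation=cv2.INTER_CUBIC)])*1.5,0,255))
E
```

```text
[ WARN:0@0.038] global loadsave.cpp:1063 imwrite_ Unsupported depth image for selected encoder is fallbacked to CV_8U.
```

View pics/crop1.png

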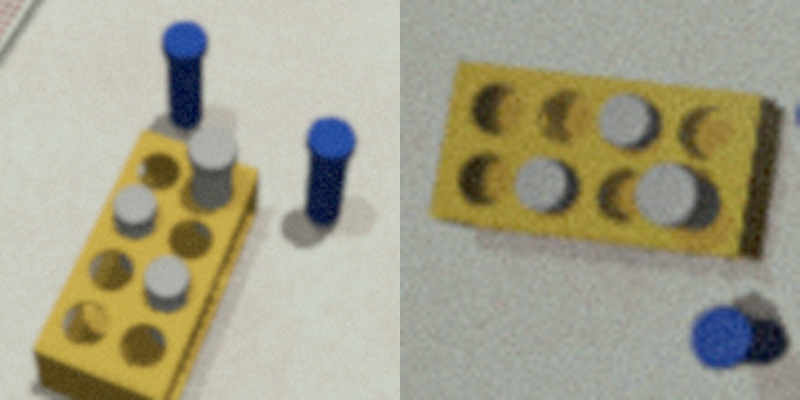

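View pics/crop2.png

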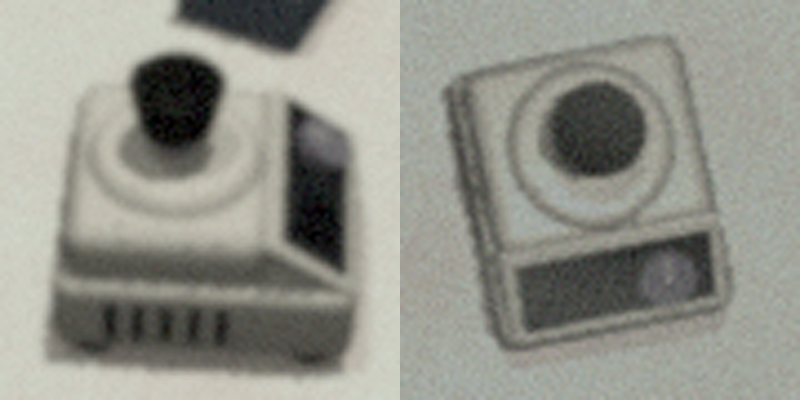

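The crop confirms it. The grey cap at side (285,325), top (155,254) stands highest with a long body showing, and the other two grey caps are short jars. Next I measure its position.

```bash
cat > h.py <<'E'
import cv2,pickle,numpy as np
def ray(d,uv):
    K=d["intrinsics"];k1=d["k1"];E=d["extrinsics"]
    p=(np.array(uv,float)-K[:2,2])/[K[0,0],K[1,1]]
    q=p.copy()
    for _ in range(20): q=p/(1+k1*(q@q))
    R=E[:3,:3];return -R.T@E[:3,3], R.T@np.append(q,1)
def onz(d,uv,z):
    c,r=ray(d,uv);return c+r*(z-c[2])/r[2]
def tri(a,b):
    (c1,r1),(c2,r2)=a,b
    s=np.linalg.lstsq(np.c_[r1,-r2],c2-c1,rcond=None)[0]
    p,q=c1+r1*s[0],c2+r2*s[1];return (p+q)/2,np.linalg.norm(p-q)
def proj(d,P):
    E=d["extrinsics"];c=E[:3,:3]@P+E[:3,3];q=c[:2]/c[2];q=q*(1+d["k1"]*(q@q));return q*d["intrinsics"][0,0]+d["intrinsics"][:2,2]
E
python3 - <<'E'
from h import *
D={n:pickle.load(open(n+"0.pkl","rb")) for n in("side","top")}
W={"side":(205,270,310,420),"top":(95,215,185,275)}
C={"side":(270,160,330,200),"top":(295,207,335,240)}
R={}
for n,d in D.items():
    im=cv2.GaussianBlur(d["img"],(3,3),0);hsv=cv2.cvtColor(im,cv2.COLOR_RGB2HSV)
    x0,y0,x1,y1=W[n];h=hsv[y0:y1,x0:x1]
    ye=((h[...,0]>15)&(h[...,0]<35)&(h[...,1]>120)).astype(np.uint8)
    cs,_=cv2.findContours(ye,0,2);c=max(cs,key=cv2.contourArea)
    ys=cv2.convexHull(c);print(n,"yellow box",cv2.boxPoints(cv2.minAreaRect(c))+[x0,y0])
    hull=cv2.fillPoly(np.zeros_like(ye),[ys],1)
    print("V stats",np.percentile(h[...,2],[5,50,95]))
    g=((h[...,1]<60)&(h[...,2]>(118 if n=='side' else 110))).astype(np.uint8)
    cc=cv2.connectedComponentsWithStats(g)
    for s,ce in zip(cc[2][1:],cc[3][1:]):
        if 30<s[4]<600: print(" grey",s+[x0,y0,0,0,0],(ce+[x0,y0]).round(2))
    x0,y0,x1,y1=C[n];v=im[y0:y1,x0:x1].mean(2)
    g=(v<60).astype(np.uint8)
    cc=cv2.connectedComponentsWithStats(g)
    for s,ce in zip(cc[2][1:],cc[3][1:]):
        if s[4]>20: print(" dark",s+[x0,y0,0,0,0],(ce+[x0,y0]).round(2))
    b=cv2.resize(g*255,None,fx=8,fy=8,interpolation=0);cv2.imwrite(f"pics/m_{n}.png",b)
E
```

```text
side yellow box [[213.44705772 411.18824768]
 [254.1435318  314.53412247]
 [305.86823273 336.3129425 ]
 [265.17176056 432.96707153]]
V stats [ 60. 134. 138.]
 grey [205 270  12  17 111] [208.54 275.62]
 dark [306 160  24   6  88] [319.5  161.75]
 dark [290 168  20  24 374] [299.28 178.47]
 dark [325 179   5  21  91] [326.79 190.02]
top yellow box [[102.03071976 259.23890686]
 [106.22184372 223.61433411]
 [178.97952271 232.17406082]
 [174.78839111 267.79863358]]
V stats [ 54.95 106.   112.  ]
 grey [179 259   6  16  70] [181.97 267.71]
 grey [100 261   9   9  35] [104.8  264.74]
 dark [303 214  22  21 353] [313.61 224.03]
```

```bash
python3 - <<'E'
from h import *
D={n:pickle.load(open(n+"0.pkl","rb")) for n in("side","top")}
for n,(x0,y0,x1,y1) in {"side":(272,312,302,352),"top":(144,243,172,268)}.items():
    im=cv2.GaussianBlur(D[n]["img"],(3,3),0);hsv=cv2.cvtColor(im,cv2.COLOR_RGB2HSV)[y0:y1,x0:x1]
    print(n,"V");print("\n".join(" ".join("%3d"%v for v in r) for r in hsv[...,2][::1]))
    print("S");print("\n".join(" ".join("%3d"%v for v in r) for r in hsv[...,1][::2]))
E
```

```text
side V
 43  43  42  42  42  41  42  49  66  91 112 120 122 123 123 123 123 123 124 125 127 131 133 135 135 135 136 136 136 137
 42  43  43  42  42  41  42  49  67  92 112 120 122 123 123 123 123 123 124 124 125 129 132 134 135 136 137 136 136 136
 42  43  44  43  42  42  45  53  71  97 114 121 122 122 123 123 123 123 123 124 124 127 131 134 135 136 136 136 135 136
 42  43  44  43  42  43  48  61  80 104 117 122 122 122 122 123 123 123 123 123 124 127 131 134 135 135 135 135 135 135
 45  44  42  42  44  46  54  69  91 111 119 120 120 121 121 122 122 122 122 123 124 127 132 135 135 135 135 135 135 135
 51  48  45  46  49  53  61  77  98 112 117 118 118 118 119 120 120 120 121 122 124 128 132 135 135 135 135 135 135 135
 58  55  53  53  57  63  74  89 103 112 116 117 116 116 117 117 117 118 119 121 124 128 132 135 136 136 135 134 134 135
 69  64  60  61  69  79  90 101 109 114 116 117 116 115 116 116 116 116 118 120 124 129 133 135 136 136 135 134 135 135
 78  74  71  73  82  93 103 110 114 116 117 117 116 116 117 117 116 117 117 118 123 129 133 136 136 136 136 135 135 135
 89  84  81  
[... 9672 characters left out ...]
  30  95 144 163 161 157 160
153 160 166 157 113  56  19   8   5   8   5   8   8   7   8   9  11  16  19  20  12  33 101 151 163 161 158 158
162 158 160 160 156 131  96  58  35  21  14   8   6   9  14  18  17  18  18  29  52 101 143 157 166 168 161 157
161 160 159 163 168 167 159 149 139 128 120 116 120 131 136 129 112 106 113 129 146 162 163 161 162 162 161 156
159 158 156 162 161 164 163 164 167 165 162 164 167 168 168 171 167 164 162 167 168 165 163 161 159 159 156 153
 74  76  81  90  99 106 112 121 128 134 137 139 141 146 150 156 160 157 161 167 163 163 160 157 156 158 156 153
 19  19  19  22  27  27  24  27  32  36  36  36  45  50  56  61  67  73  80  81  84  93 103 111 120 125 127 116
```

View pics/m_side.png

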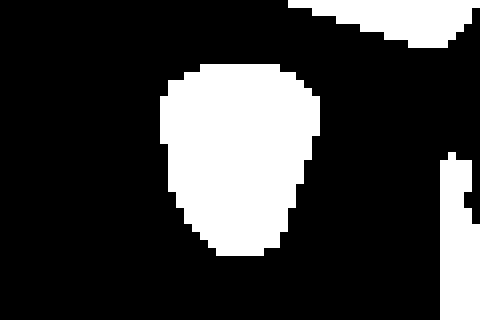

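View pics/m_top.png

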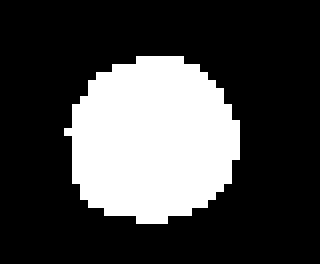

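```bash
python3 - <<'E'
from h import *
D={n:pickle.load(open(n+"0.pkl","rb")) for n in("side","top")};s,t=D["side"],D["top"]
def dep(d,P): return (d["extrinsics"][:3,:3]@P+d["extrinsics"][:3,3])[2]
im=cv2.GaussianBlur(t["img"],(3,3),0).astype(int);ch=im.max(2)-im.min(2)
m=((ch<32)&(im.max(2)>70)).astype(np.uint8);m[:,:140]=0;m[:,172:]=0;m[:243]=0;m[264:]=0
for n,c in zip(cv2.connectedComponentsWithStats(m)[2][1:],cv2.connectedComponentsWithStats(m)[3][1:]):print(n,c)
P=onz(t,(154.2,253.1),.121);print("cap top",P,"px diam36",.036*422.6/dep(t,P),"side pred",proj(s,P),"px36",.036*511/dep(s,P), proj(s,P-[0,0,.014]),proj(s,P-[0,0,.059]))
B=onz(t,(154.2,253.1),.121)
# side cap: centre of top ellipse est
print("side cap onz",onz(s,(284.5,325),.121))
Q=onz(t,(313.6,224.0),.146);print("cup rim",Q,"px53",.053*422.6/dep(t,Q),"side pred",proj(s,Q),"px",.053*511/dep(s,Q))
# rack deck corners
for uv in [(106,224),(179,232.2),(102,259.2)]: print(onz(t,uv,.062))
E
```

```text
[146 243   1   1   1] [146. 243.]
[148 247  14  14 154] [154.42207792 253.24675325]
cap top [0.54010949 0.1705987  0.121     ] px diam36 14.88616787692864 side pred [283.89065087 324.31311776] px36 19.532146377495614 [283.88090092 328.34793427] [283.85071632 340.74998612]
side cap onz [0.53872939 0.17181607 0.121     ]
cup rim [ 0.57846879 -0.22056551  0.146     ] px53 22.124577707889383 side pred [299.48523571 173.42235015] px 22.62970967280081
[0.63325145 0.31441242 0.062     ]
[0.59728984 0.12097147 0.062     ]
[0.54117352 0.32475085 0.062     ]
```

```bash
python3 - <<'E'
from h import *
D={n:pickle.load(open(n+"0.pkl","rb")) for n in("side","top")};s,t=D["side"],D["top"]
a=lambda p,q:tri(ray(s,p),ray(t,q))
print("blue1",a((275,286),(191.5,236.5)),"blue2",a((329,321.5),(168,286)))
T=np.array([.5395,.1712,.095]);C=np.array([.5785,-.2206,0])
print("cap tri",a((284.5,325),(154.3,253.1)))
R=np.array([[-9.539e-01,3.0007e-01,0],[3.0007e-01,.9539,0],[0,0,-1]])
print("to tube tool mm",R.T@(T-[.16474,.52416,.19473])*1e3)
b=[onz(t,(191.5,236.5),.117)-T,onz(t,(168,286),.117)-T]
for x in b: print("blue rel: jaw axis, cross",(R.T@x*1e3).round(0))
for j in [(146,238,),(126,251)]: print("jar rel",(R.T@(onz(t,j,.085)-T)*1e3).round(0))
E
```

```text
blue1 (array([0.57594541, 0.07996794, 0.10853741]), np.float64(0.00058363799963054)) blue2 (array([0.4591902 , 0.14164837, 0.11007615]), np.float64(0.00039674290685501985))
cap tri (array([0.53960239, 0.17078439, 0.11939904]), np.float64(0.0013696677500613236))
to tube tool mm [-463.3962712 -224.2343108   99.73     ]
blue rel: jaw axis, cross [-62. -78. -22.]
blue rel: jaw axis, cross [ 68. -54. -22.]
jar rel [-34.  42.  10.]
jar rel [10. 83. 10.]
```

```bash
python3 -m handwheel '[[[-15,-7,0,0,0,0,66],[-45,-22,0,0,0,0,66],[-80,-39,0,0,0,0,66],[-115,-56,0,0,0,0,66],[-150,-73,0,0,0,0,66],[-185,-90,0,0,0,0,66],[-220,-106,0,0,0,0,66],[-255,-123,0,0,0,0,66],[-290,-140,0,0,0,0,66],[-320,-155,0,0,0,0,66],[-340,-165,0,0,0,0,66],[-350,-170,0,0,0,0,66]]]'
```

```text
t: 1.1
tool_pos: [0.4497, 0.2551, 0.195]
orientation: [[-0.953, 0.303, -0.0], [0.303, 0.953, -0.001], [0.0, -0.001, -1.0]]
wrist_force: [-0.2, 0.1, -0.3]
finger_gap: 0.711
```

```bash
python3 -m handwheel '[[[-10,-5,0,0,0,0,66],[-30,-15,0,0,0,0,66],[-60,-29,0,0,0,0,66],[-90,-43,0,0,0,0,66],[-106,-51,0,0,0,0,66],[-113,-54,0,0,0,0,66],[-113,-54,0,0,0,0,66],[-113,-54,0,0,0,0,66]]]'
```

```text
t: 1.77
tool_pos: [0.5385, 0.173, 0.1952]
orientation: [[-0.954, 0.3, -0.001], [0.3, 0.954, 0.001], [0.001, 0.0, -1.0]]
wrist_force: [-0.2, -0.7, -0.2]
finger_gap: 0.711
```

```bash
cat > look.py <<'E'
import sys
from h import *
from rig import get_image,get_obs
o=get_obs();print(o["t"],o["tool_pos"].round(4),o["orientation"].round(4).tolist(),o["wrist_force"].round(2),round(o["finger_gap"]*93,1))
L=[]
for n in("side","top"):
    d=get_image(n);pickle.dump(d,open(f"{n}{sys.argv[1]}.pkl","wb"));L.append(d)
    x0,y0,w=map(int,sys.argv[2 if n=="side" else 3].split(","))
    L[-1]=cv2.resize(d["img"][y0:y0+w,x0:x0+w,::-1],(400,400),interpolation=cv2.INTER_CUBIC)
cv2.imwrite(f"pics/look{sys.argv[1]}.png",cv2.convertScaleAbs(np.hstack(L),alpha=1.5))
E
python3 look.py 1 205,240,150 95,190,100
```

```text
1.7667 [0.5385 0.173  0.1952] [[-0.954, 0.2997, -0.0014], [0.2997, 0.954, 0.0005], [0.0015, 0.0001, -1.0]] [-0.19 -0.65 -0.21] 66.1
```

View pics/look1.png

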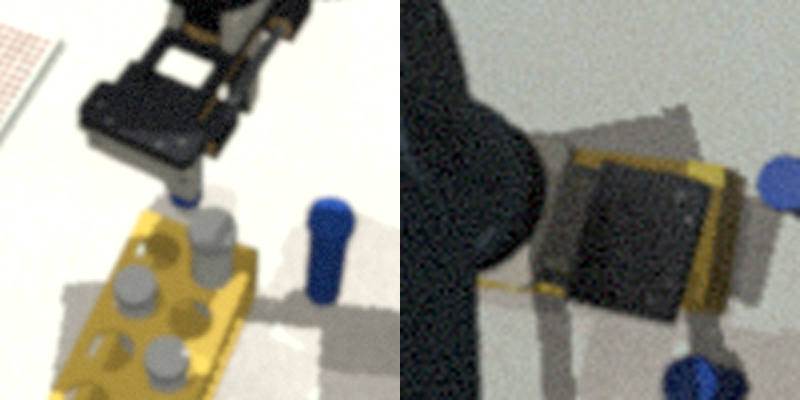

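```bash
python3 - <<'E'
from h import *
s=pickle.load(open("side1.pkl","rb"))
T=np.array([.5385,.173,.195]);y=np.array([.3,.954,0])
for k in(-.033,0,.033):
    p=proj(s,T+y*k);print(k,p,(p-[205,240])*400/150)
R=np.array([[-.954,.2997,0],[.2997,.954,0],[0,0,-1]])
print(R.T@(np.array([.5396,.171,.095])-[.5385,.173,.1952])*1e3)
E
```

```text
-0.033 [293.40856832 289.04995885] [235.75618218 130.79989027]
0 [284.59249176 302.73111955] [212.24664468 167.28298547]
0.033 [275.37388398 317.02853764] [187.66369061 205.40943372]
[ -1.6488   -1.57833 100.2    ]
```

The side crop shows the +y fingertip at about (187,205), where my projection put it, and the cap sits directly below the gripper. Now I descend.

```bash
python3 -m handwheel '[[[-1.6,-1.6,10,0,0,0,66],[-1.6,-1.6,28,0,0,0,66],[-1.6,-1.6,46,0,0,0,66],[-1.6,-1.6,64,0,0,0,66],[-1.6,-1.6,80,0,0,0,66],[-1.6,-1.6,91,0,0,0,66],[-1.6,-1.6,98,0,0,0,66],[-1.6,-1.6,100,0,0,0,66],[-1.6,-1.6,100,0,0,0,66],[-1.6,-1.6,100,0,0,0,66]]]' 40; python3 look.py 2 205,240,150 95,190,100
```

```text
t: 2.7
tool_pos: [0.541, 0.1702, 0.0963]
orientation: [[-0.954, 0.3, 0.001], [0.3, 0.954, 0.0], [-0.001, 0.001, -1.0]]
wrist_force: [0.1, 0.0, 1.5]
finger_gap: 0.705
2.7 [0.541  0.1702 0.0963] [[-0.954, 0.2999, 0.0013], [0.2999, 0.954, 0.0001], [-0.0012, 0.0005, -1.0]] [0.11 0.02 1.54] 65.6
```

View pics/look2.png

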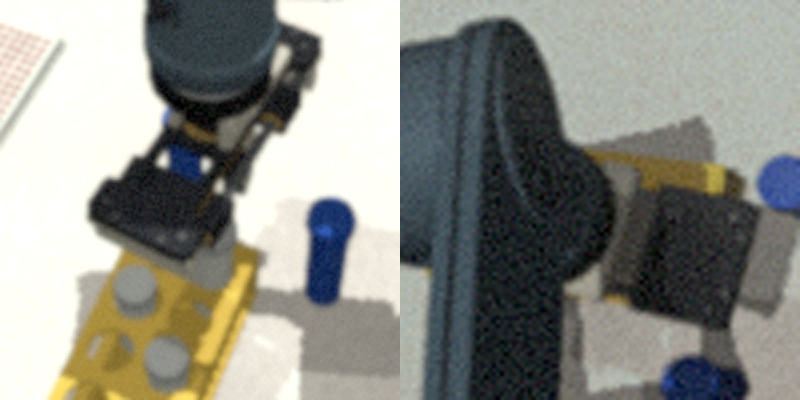

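The gripper is around the cap, at crop (210,240), with no contact force. Next I close it.

```bash
python3 -m handwheel '[[[0,0,0,0,0,0,50],[0,0,0,0,0,0,40],[0,0,0,0,0,0,30],[0,0,0,0,0,0,25],[0,0,0,0,0,0,25],[0,0,0,0,0,0,25],[0,0,0,0,0,0,25],[0,0,0,0,0,0,25]]]' 40
```

```text
t: 3.47
tool_pos: [0.5406, 0.17, 0.0956]
orientation: [[-0.954, 0.3, 0.0], [0.3, 0.954, -0.0], [-0.0, -0.0, -1.0]]
wrist_force: [-0.6, -0.1, 0.5]
finger_gap: 0.34
```

```bash
python3 -m handwheel '[[[0,0,0,0,0,0,20],[0,0,-3,0,0,0,20],[0,0,-8,0,0,0,20],[0,0,-14,0,0,0,20],[0,0,-20,0,0,0,20],[0,0,-20,0,0,0,20]]]' 40; python3 look.py 3 205,240,150 95,190,100
```

```text
t: 3.97
tool_pos: [0.5416, 0.1702, 0.1174]
orientation: [[-0.954, 0.3, 0.003], [0.3, 0.954, 0.0], [-0.003, 0.001, -1.0]]
wrist_force: [0.0, -0.1, 0.7]
finger_gap: 0.342
3.9667 [0.5416 0.1702 0.1174] [[-0.9539, 0.3, 0.0029], [0.3, 0.9539, 0.0003], [-0.0026, 0.0012, -1.0]] [ 0.02 -0.15  0.67] 31.8
```

View pics/look3.png

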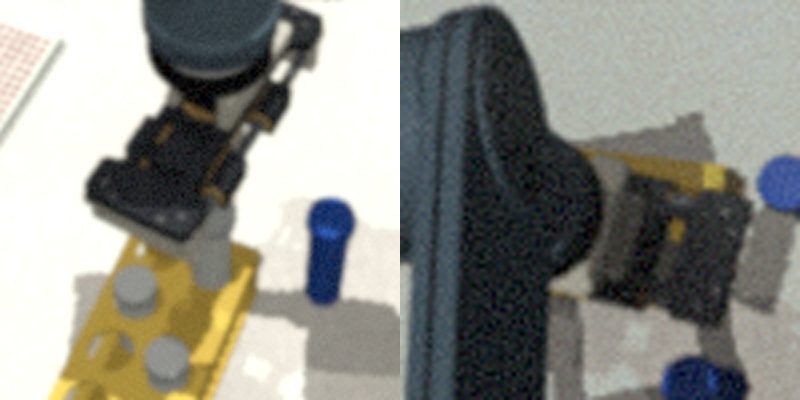

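The gap holds at 31.8 mm and the tube is rising with the gripper, though the cap is specified at 36 mm. I lift it clear and check where it is gripped.

```bash
python3 -m handwheel '[[[0,0,-8,0,0,0,20],[0,0,-24,0,0,0,20],[0,0,-44,0,0,0,20],[0,0,-66,0,0,0,20],[0,0,-90,0,0,0,20],[0,0,-114,0,0,0,20],[0,0,-136,0,0,0,20],[0,0,-152,0,0,0,20],[0,0,-162,0,0,0,20],[0,0,-165,0,0,0,20],[0,0,-165,0,0,0,20],[0,0,-165,0,0,0,20]]]' 40; python3 look.py 4 205,190,150 95,190,100
```

```text
t: 5.07
tool_pos: [0.54, 0.17, 0.2795]
orientation: [[-0.954, 0.3, -0.002], [0.3, 0.954, -0.0], [0.002, -0.001, -1.0]]
wrist_force: [0.1, 0.4, -0.4]
finger_gap: 0.342
5.0667 [0.54   0.17   0.2795] [[-0.9539, 0.3001, -0.0018], [0.3001, 0.9539, -0.0002], [0.0017, -0.0008, -1.0]] [ 0.05  0.45 -0.42] 31.8
```

View pics/look4.png

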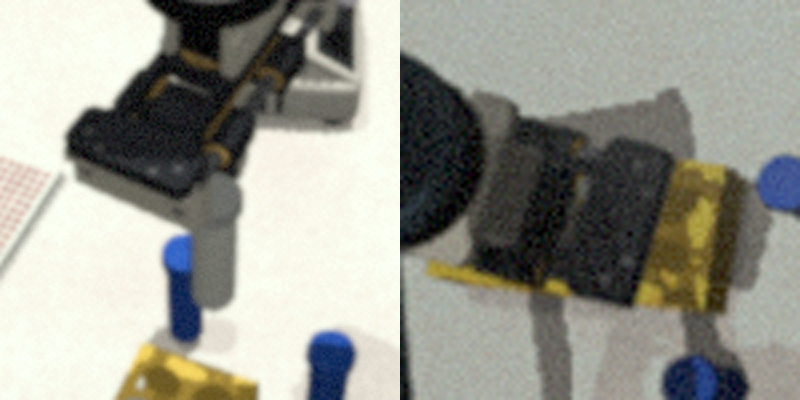

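```bash
python3 - <<'E'
from h import *
s=pickle.load(open("side4.pkl","rb"))
T=np.array([.540,.170,.2795])
for z in(.0435+.019-.019,.026,.019,.012,0,-.077,-.091):
    p=proj(s,T+[0,0,z]);print(z,p.round(1),((p-[205,190])*400/150).round(0))
print("px of 29mm",.029*511/(s["extrinsics"]@np.append(T,1))[2]*400/150)
im=cv2.convertScaleAbs(s["img"][240:315,262:312,::-1],alpha=1.7);cv2.imwrite("pics/z4.png",cv2.resize(im,(400,600),interpolation=cv2.INTER_CUBIC))
E
```

```text
0.0435 [284.2 254.3] [211. 172.]
0.026 [284.2 261.4] [211. 190.]
0.019 [284.2 264.1] [211. 198.]
0.012 [284.2 266.8] [211. 205.]
0 [284.2 271.4] [211. 217.]
-0.077 [284.1 298.7] [211. 290.]
-0.091 [284.1 303.3] [211. 302.]
px of 29mm 47.67990795973517
```

View pics/z4.png

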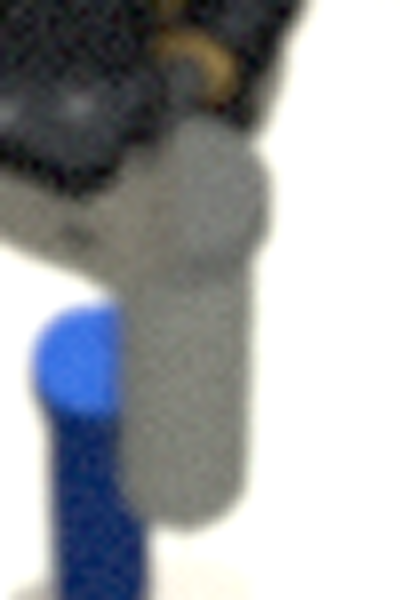

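The enlarged view shows the tube hanging upright. Its axis is at u≈284.5 and its bottom at v≈306, against predicted 284.2 and 305.6, and the cap's lower edge is at v≈274.4 against predicted 274.6. It is gripped as planned, so I carry it over the cup.

```bash
python3 -m handwheel '[[[-5,-11,0,0,0,0,20],[-16,-37,0,0,0,0,20],[-31,-72,0,0,0,0,20],[-46,-108,0,0,0,0,20],[-61,-143,0,0,0,0,20],[-76,-178,0,0,0,0,20],[-91,-213,0,0,0,0,20],[-106,-248,0,0,0,0,20],[-121,-283,0,0,0,0,20],[-136,-318,0,0,0,0,20],[-148,-346,0,0,0,0,20],[-154,-361,0,0,0,0,20]]]' 40
python3 -m handwheel '[[[0,0,0,0,0,0,20],[0,0,0,0,0,0,20],[0,0,0,0,0,0,20],[0,0,0,0,0,0,20]]]' 40; python3 look.py 5 240,90,120 270,180,90
```

```text
t: 6.17
tool_pos: [0.5782, -0.2253, 0.2791]
orientation: [[-0.953, 0.303, -0.002], [0.303, 0.953, -0.0], [0.002, -0.001, -1.0]]
wrist_force: [-0.1, 0.2, 0.0]
finger_gap: 0.336
t: 6.5
tool_pos: [0.5791, -0.2189, 0.2807]
orientation: [[-0.954, 0.298, 0.0], [0.298, 0.954, 0.0], [0.0, 0.0, -1.0]]
wrist_force: [0.9, 0.0, -0.9]
finger_gap: 0.345
6.5 [ 0.5791 -0.2189  0.2807] [[-0.9544, 0.2985, 0.0], [0.2985, 0.9544, 0.0005], [0.0001, 0.0005, -1.0]] [ 0.87  0.05 -0.91] 32.1
```

View pics/look5.png

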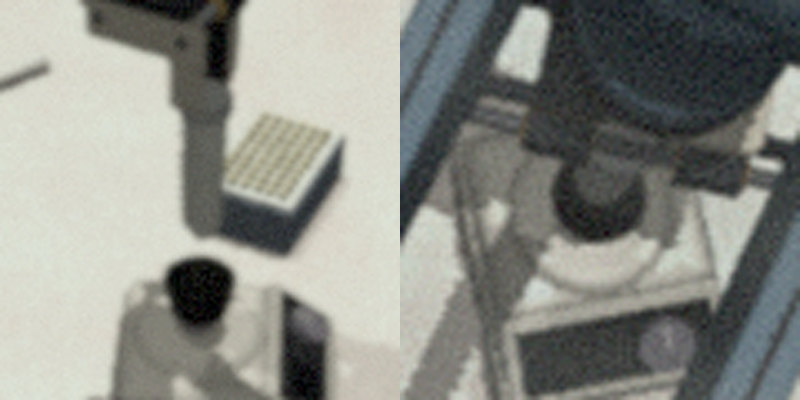

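```bash
python3 - <<'E'
from h import *
s=pickle.load(open("side5.pkl","rb"));s0=pickle.load(open("side0.pkl","rb"));t=pickle.load(open("top5.pkl","rb"))
def edges(row,x0,x1):
    row=row.astype(float)[x0:x1];g=np.gradient(row);return x0+np.argmin(g),x0+np.argmax(g)
v=cv2.GaussianBlur(s["img"],(3,3),0).mean(2)
for r in (125,130,135,140,145,150,155): print(r,edges(v[r],285,318), v[r,290:312].round().astype(int))
v0=cv2.GaussianBlur(s0["img"],(3,3),0).mean(2)
for r in range(165,186,2): print(r, v0[r,284:316].round().astype(int))
print("col top",v0[158:176,300].round())
T=np.array([.5791,-.2189,.2807-.091]);print("tip px",proj(s,T),"cap",proj(s,T+[0,0,.11]),"top: tip",proj(t,T),"cup rim",proj(t,np.array([.5785,-.2206,.146])),"px/mm side",.511/(s["extrinsics"]@np.append(T,1))[2])
print("tip col",v[150:168,300].round(),v[150:168,302].round())
E
python3 - <<'E'
E
```

```text
125 (np.int64(294), np.int64(308)) [144 143 138 125 100  74  57  52  52  53  53  52  52  51  52  54  58  73
  98 121 136 141]
130 (np.int64(294), np.int64(307)) [144 143 138 127 109  85  67  60  60  61  61  61  61  61  62  64  74  95
 118 134 141 141]
135 (np.int64(294), np.int64(307)) [143 142 138 126 106  81  65  60  59  60  61  62  63  64  64  65  77  97
 115 121 116 110]
140 (np.int64(294), np.int64(307)) [144 143 136 123 101  77  64  60  60  60  61  62  62  61  61  63  68  80
  94 106 111 108]
145 (np.int64(294), np.int64(306)) [143 142 138 126 105  80  65  60  59  60  60  62  62  61  62  68  84 102
 111 112 114 118]
150 (np.int64(294), np.int64(315)) [143 143 139 128 107  83  66  61  61  62  62  61  62  62  61  57  51  47
  44  43  45  50]
155 (np.int64(295), np.int64(312)) [143 143 140 132 114  89  69  61  60  61  61  61  62  61  59  54  48  41
  37  35  34  34]
165 [134 134 134 134 134 134 135 134 133 132 131 129 126 124 121 120 120 121
 124 127 129 130 132 132 131 129 125 122 121 119 116 108]
167 [134 134 134 134 133 132 129 125 118 109  98  86  76  68  64  64  64  66
  71  
[... 1031 characters left out ...]
59  35  17  10   8   8   6   5   8   9   8
   6   4   5  13  34  63  88 104 113 116 119 120 120 119]
185 [122 121 115 105  93  82  74  66  52  35  20  13  11   9   8   7   8   9
   9   9  17  32  56  80  98 107 110 111 113 116 119 119]
col top [ 69.  81. 100. 118. 129. 132. 130. 120.  97.  64.  34.  18.  14.  12.
  11.  12.  11.  10.]
tip px [299.52585267 159.46558147] cap [300.69984877 119.64100864] top: tip [314.54430882 220.51422365] cup rim [313.61307834 223.98612254] px/mm side 0.4388255295474676
tip col [ 62.  61.  61.  62.  61.  61.  60.  61.  62.  66.  77.  99. 123. 136.
 139. 129. 105.  67.] [ 62.  61.  62.  63.  62.  62.  62.  61.  61.  65.  77. 102. 126. 139.
 141. 133. 111.  74.]
```

```bash
python3 - <<'E'
from h import *
t=pickle.load(open("top5.pkl","rb"))
im=cv2.convertScaleAbs(t["img"][205:240,295:335,::-1],alpha=2.2);cv2.imwrite("pics/z5.png",cv2.resize(im,(640,560),interpolation=cv2.INTER_CUBIC))
v=cv2.GaussianBlur(t["img"],(3,3),0).mean(2)
for r in range(208,236): print(r,v[r,300:330].round().astype(int))
T=np.array([.5791,-.2189,.2807-.091])
for z in(0,.014,.05,.09):print(z,proj(t,T+[0,0,z]))
E
```

```text
208 [44 43 43 41 38 37 37 35 36 37 36 35 36 39 45 50 53 53 52 50 47 42 38 35
 32 29 29 30 31 34]
209 [43 44 43 42 41 40 38 37 37 37 36 34 34 38 45 49 52 53 53 53 53 50 47 44
 39 35 33 30 29 31]
210 [43 44 42 42 42 41 39 39 39 37 34 32 33 40 43 44 46 47 48 49 51 53 52 50
 47 46 43 37 32 31]
211 [40 43 43 41 41 41 39 40 41 39 35 33 35 40 42 43 43 43 43 44 44 46 48 49
 48 50 50 45 39 37]
212 [35 39 41 39 37 37 38 39 40 39 38 37 37 40 42 43 44 43 43 42 39 40 44 44
 43 45 47 44 40 39]
213 [36 37 39 37 34 34 35 36 36 36 38 39 40 44 46 45 43 43 42 42 41 41 42 41
 40 42 43 41 39 40]
214 [50 47 46 43 40 37 34 34 35 35 36 38 43 50 53 51 48 46 44 44 44 42 41 40
 40 43 43 41 41 42]
215 [66 63 62 61 56 49 41 36 35 34 35 38 44 53 58 58 57 55 53 51 49 46 45 45
 45 45 43 42 42 42]
216 [75 76 76 75 72 63 50 39 35 34 36 38 46 52 55 59 61 60 60 59 57 55 54 53
 50 48 47 47 46 46]
217 [78 80 79 80 77 66 50 37 34 38 42 43 48 51 51 55 59 60 61 62 61 61 60 58
 56 56 56 56 56 54]
218 [78 80 80 79 74 59 42 33 33 41 48 49 51 51 51 53 55 56 58 58 58 58 57 56
 58 63 66 67 65 63]
219 [79 80 81 78 67 50 35 31 35 4
[... 1135 characters left out ...]
[84 83 82 79 74 66 57 46 36 29 25 24 22 23 24 24 23 26 29 31 35 46 58 65
 69 74 77 77 75 71]
232 [83 83 82 83 83 81 72 62 50 39 32 27 24 24 25 26 26 30 38 45 57 73 85 86
 79 77 79 78 74 70]
233 [ 78  79  82  90 100 101  92  78  65  55  47  41  36  33  36  39  43  50
  62  74  87 100 107 104  96  93  93  89  79  71]
234 [ 71  72  79  95 111 117 109  97  85  77  73  71  67  65  67  71  76  84
  94 104 111 115 115 115 116 116 116 106  87  73]
235 [ 69  70  78  96 114 122 120 115 108 102 103 106 106 104 104 106 108 110
 116 119 119 119 119 122 126 129 126 113  94  84]
0 [314.54430882 220.51422365]
0.014 [315.10727059 219.40160479]
0.05 [316.63138731 216.38871827]
0.09 [318.46682652 212.75910082]
```

View pics/z5.png

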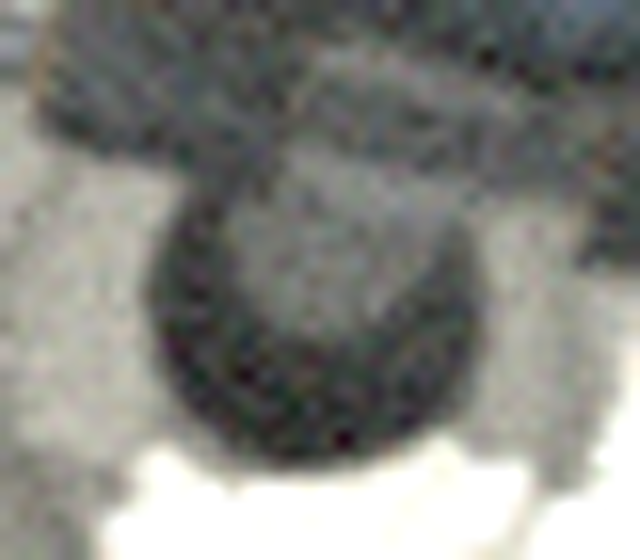

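The top crop shows the tube's foot (edges u≈309–320.5, low edge v≈225.5) inside the cup outline (u≈304–325, low edge v≈234). The axis is about 1–2 mm from the cup centre. I trim it and lower until the tip is about 10 mm above the cup floor.

```bash
python3 -m handwheel '[[[0,-1,0,0,0,0,20],[0,-1,0,0,0,0,20],[0,-1,5,0,0,0,20],[0,-1,13,0,0,0,20],[0,-1,22,0,0,0,20],[0,-1,31,0,0,0,20],[0,-1,39,0,0,0,20],[0,-1,46,0,0,0,20],[0,-1,51,0,0,0,20],[0,-1,53,0,0,0,20],[0,-1,53,0,0,0,20],[0,-1,53,0,0,0,20]]]' 40
python3 -m handwheel '[[[0,0,0,0,0,0,20],[0,0,0,0,0,0,20],[0,0,0,0,0,0,20],[0,0,0,0,0,0,20]]]' 40; python3 look.py 6 240,90,120 270,180,90
```

```text
t: 7.6
tool_pos: [0.5789, -0.2216, 0.2278]
orientation: [[-0.954, 0.3, 0.0], [0.3, 0.954, -0.0], [-0.0, -0.0, -1.0]]
wrist_force: [0.6, -0.4, 0.4]
finger_gap: 0.345
t: 7.93
tool_pos: [0.5789, -0.2215, 0.2279]
orientation: [[-0.954, 0.3, 0.0], [0.3, 0.954, -0.0], [-0.001, -0.0, -1.0]]
wrist_force: [0.4, 0.7, 0.3]
finger_gap: 0.34
7.9333 [ 0.5789 -0.2215  0.2279] [[-0.9539, 0.3001, 0.0005], [0.3001, 0.9539, -0.0003], [-0.0005, -0.0001, -1.0]] [0.38 0.68 0.25] 31.6
```

View pics/look6.png

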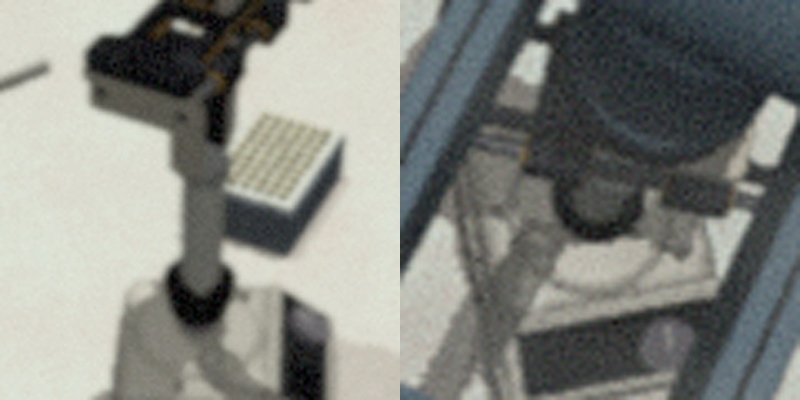

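The tube is inside the cup mouth in both views (side: tube x≈202, cup x≈200; top: both x≈600) and there is no side load. Next I lower it in small steps while watching the force.

```bash
python3 -m handwheel '[[[0,0,2,0,0,0,20],[0,0,4,0,0,0,20],[0,0,6,0,0,0,20],[0,0,8,0,0,0,20],[0,0,8,0,0,0,20]]]' 40
python3 -m handwheel '[[[0,0,1,0,0,0,20],[0,0,2,0,0,0,20],[0,0,2,0,0,0,20],[0,0,2,0,0,0,20]]]' 40
python3 -m handwheel '[[[0,0,1,0,0,0,20],[0,0,1,0,0,0,20],[0,0,1,0,0,0,20]]]' 40
```

```text
t: 8.45
tool_pos: [0.5785, -0.2213, 0.2188]
orientation: [[-0.954, 0.3, -0.001], [0.3, 0.954, 0.001], [0.001, 0.0, -1.0]]
wrist_force: [-0.6, 0.5, -0.7]
finger_gap: 0.343
t: 8.78
tool_pos: [0.5788, -0.2215, 0.2175]
orientation: [[-0.954, 0.3, -0.0], [0.3, 0.954, 0.0], [0.0, 0.0, -1.0]]
wrist_force: [0.3, -0.5, -1.2]
finger_gap: 0.341
t: 9.03
tool_pos: [0.5788, -0.2215, 0.2165]
orientation: [[-0.954, 0.3, -0.0], [0.3, 0.954, 0.0], [0.0, 0.0, -1.0]]
wrist_force: [-0.3, -0.3, -1.2]
finger_gap: 0.343
```

```bash
python3 -m handwheel '[[[0,0,1,0,0,0,20],[0,0,1,0,0,0,20],[0,0,1,0,0,0,20]]]' 40
python3 -m handwheel '[[[0,0,1,0,0,0,20],[0,0,1,0,0,0,20],[0,0,1,0,0,0,20]]]' 40
python3 -m handwheel '[[[0,0,0,0,0,0,20],[0,0,0,0,0,0,20]]]' 40
```

```text
t: 9.28
tool_pos: [0.5788, -0.2215, 0.2156]
orientation: [[-0.954, 0.3, 0.0], [0.3, 0.954, -0.0], [-0.0, -0.0, -1.0]]
wrist_force: [0.5, 0.7, 0.8]
finger_gap: 0.339
t: 9.53
tool_pos: [0.5791, -0.2216, 0.2151]
orientation: [[-0.954, 0.3, 0.001], [0.3, 0.954, -0.001], [-0.001, -0.0, -1.0]]
wrist_force: [0.3, -0.1, 3.4]
finger_gap: 0.341
t: 9.7
tool_pos: [0.579, -0.2216, 0.2149]
orientation: [[-0.954, 0.3, 0.001], [0.3, 0.954, -0.0], [-0.001, -0.0, -1.0]]
wrist_force: [-0.5, 0.2, 3.7]
finger_gap: 0.344
```

Contact came at TCP z≈0.2155. The push is now about 4 N, so the head has just started moving. I press on to 7 N.

```bash
python3 -m handwheel '[[[0,0,1,0,0,0,20],[0,0,1.5,0,0,0,20],[0,0,1.5,0,0,0,20],[0,0,1.5,0,0,0,20]]]' 40
python3 -m handwheel '[[[0,0,1,0,0,0,20],[0,0,1,0,0,0,20],[0,0,1,0,0,0,20]]]' 40
python3 -m handwheel '[[[0,0,0,0,0,0,20],[0,0,0,0,0,0,20]]]' 40
python3 -m handwheel '[[[0,0,0,0,0,0,20],[0,0,0,0,0,0,20]]]' 40
```

```text
t: 10.03
tool_pos: [0.5789, -0.2216, 0.2133]
orientation: [[-0.954, 0.3, 0.0], [0.3, 0.954, -0.0], [-0.0, -0.0, -1.0]]
wrist_force: [-0.0, 0.3, 5.0]
finger_gap: 0.342
t: 10.28
tool_pos: [0.579, -0.2216, 0.2124]
orientation: [[-0.954, 0.3, 0.001], [0.3, 0.954, -0.0], [-0.001, -0.0, -1.0]]
wrist_force: [0.3, 0.5, 6.6]
finger_gap: 0.344
t: 10.45
tool_pos: [0.579, -0.2216, 0.2125]
orientation: [[-0.954, 0.3, 0.001], [0.3, 0.954, -0.0], [-0.001, -0.0, -1.0]]
wrist_force: [0.9, 0.1, 5.7]
finger_gap: 0.342
t: 10.62
tool_pos: [0.579, -0.2216, 0.2125]
orientation: [[-0.954, 0.3, 0.001], [0.3, 0.954, -0.0], [-0.001, -0.0, -1.0]]
wrist_force: [-0.2, -0.8, 5.4]
finger_gap: 0.345
```

```bash
python3 -m handwheel '[[[0,0,0.8,0,0,0,20],[0,0,0.8,0,0,0,20],[0,0,0.8,0,0,0,20]]]' 40
for i in 1 2 3 4; do python3 -m handwheel '[[[0,0,0,0,0,0,20]]]' 40 | grep -E "^t|pos|force"; done; python3 look.py 7 240,90,120 270,180,90
```

```text
t: 10.87
tool_pos: [0.5791, -0.2217, 0.2118]
orientation: [[-0.954, 0.3, 0.001], [0.3, 0.954, -0.001], [-0.001, -0.0, -1.0]]
wrist_force: [0.8, 1.0, 6.9]
finger_gap: 0.34
t: 10.95
tool_pos: [0.5791, -0.2216, 0.2118]
wrist_force: [-0.2, 0.8, 6.7]
t: 11.03
tool_pos: [0.5791, -0.2217, 0.2119]
wrist_force: [0.4, 0.7, 5.7]
t: 11.12
tool_pos: [0.5791, -0.2217, 0.2119]
wrist_force: [0.4, -0.1, 6.0]
t: 11.2
tool_pos: [0.5791, -0.2217, 0.2119]
wrist_force: [0.1, 0.5, 7.0]
11.2 [ 0.5791 -0.2217  0.2119] [[-0.9539, 0.3001, 0.0011], [0.3001, 0.9539, -0.0006], [-0.0012, -0.0002, -1.0]] [0.06 0.49 7.04] 31.9
```

View pics/look7.png

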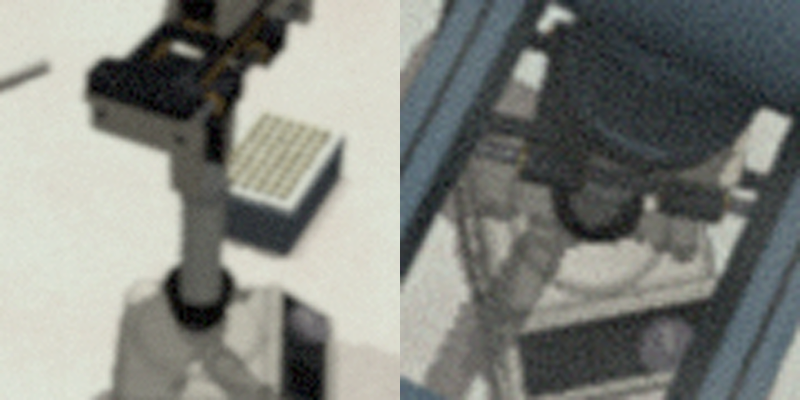

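```bash
python3 - <<'E'
from h import *
a=pickle.load(open("side6.pkl","rb"));b=pickle.load(open("side7.pkl","rb"));s0=pickle.load(open("side0.pkl","rb"))
A,B,Z=[cv2.GaussianBlur(x["img"],(3,3),0).mean(2) for x in(a,b,s0)]
def cen(V):
    p=V[160:215,286:314];return [np.interp(75,V[r0:r0+12,c][::1] if 0 else np.sort(V[r0:r0+12,c]),np.arange(12)) for r0,c in()]
for c in (298,300,302):
    print(c,"base col rest",A[184:200,c].round(),"now",B[184:200,c].round())
for r in(170,172,174): print(r,"rest",A[r,286:314].round().astype(int),"now",B[r,286:314].round().astype(int))
E
```

```text
298 base col rest [ 6.  8. 14. 24. 36. 47. 55. 62. 68. 73. 78. 81. 81. 82. 88. 95.] now [  9.   8.  10.  18.  27.  40.  54.  63.  68.  71.  74.  74.  75.  78.
  89. 101.]
300 base col rest [ 7.  8. 14. 24. 37. 48. 56. 62. 66. 69. 71. 71. 71. 71. 72. 74.] now [ 9.  8.  9. 14. 24. 40. 54. 63. 67. 68. 69. 70. 72. 76. 83. 90.]
302 base col rest [ 6.  9. 17. 31. 44. 54. 61. 65. 67. 68. 69. 70. 73. 75. 74. 71.] now [ 6.  7.  7. 15. 31. 47. 58. 64. 67. 68. 71. 73. 74. 73. 72. 72.]
170 rest [142 140 133 115  88  60  41  39  46  53  58  61  61  62  62  62  63  63
  60  55  52  57  73  99 122 136 142 143] now [143 142 139 131 117  96  74  60  55  56  58  60  62  62  62  63  64  63
  62  63  69  83 103 123 136 142 143 143]
172 rest [138 131 114  86  51  24  17  25  39  50  56  60  61  62  62  63  63  62
  57  49  37  27  33  61  96 122 137 142] now [139 135 124 102  72  42  28  32  43  53  58  59  61  62  62  62  62  61
  58  52  42  40  57  87 115 132 141 143]
174 rest [115 105  88  62  33  13   9  17  29  40  51  57  59  60  61  62  62  58
  50  40  27  18  23  49  83 112 130 136] now [123 112  92  64  35  17  16  27  41  52  57  59  61  61  63  63  62  62
  59  52  38  24  27  51  86 114 130 136]
```

Both views show the tube upright and seated in the lowered cup, with a force reading of about 6.5 N plus about 0.5 N of tube weight. I hold it there and cross-check the cup's drop from the rim edge.

```bash
for i in 1 2 3 4; do python3 -m handwheel '[[[0,0,0,0,0,0,20],[0,0,0,0,0,0,20],[0,0,0,0,0,0,20],[0,0,0,0,0,0,20],[0,0,0,0,0,0,20],[0,0,0,0,0,0,20],[0,0,0,0,0,0,20],[0,0,0,0,0,0,20],[0,0,0,0,0,0,20],[0,0,0,0,0,0,20],[0,0,0,0,0,0,20],[0,0,0,0,0,0,20]]]' 40 | grep -E "^t:|pos|force|gap"; done
python3 look.py 8 240,90,120 270,180,90
python3 - <<'E'
from h import *
I=[cv2.GaussianBlur(pickle.load(open(f"side{k}.pkl","rb"))["img"],(3,3),0).mean(2) for k in(6,8)]
for c in(290,291,292,307,308,309):
    r=[]
    for V in I:
        p=V[160:176,c]; k=np.where((p[:-1]>85)&(p[1:]<=85))[0]; r.append(160+k[0]+(p[k[0]]-85)/(p[k[0]]-p[k[0]+1]) if len(k) else np.nan)
    print(c,np.round(r,2),round(r[1]-r[0],2))
s=pickle.load(open("side8.pkl","rb"));C=np.array([.579,-.2206,.146]);print("4mm =",proj(s,C-[0,0,.004])-proj(s,C))
E
```

```text
t: 12.3
tool_pos: [0.5791, -0.2217, 0.2119]
wrist_force: [1.2, 0.7, 5.6]
finger_gap: 0.346
t: 13.3
tool_pos: [0.5791, -0.2216, 0.2118]
wrist_force: [0.2, 1.0, 6.7]
finger_gap: 0.341
t: 14.3
tool_pos: [0.5791, -0.2217, 0.2118]
wrist_force: [0.3, 0.4, 6.2]
finger_gap: 0.346
t: 15.3
tool_pos: [0.5791, -0.2216, 0.2118]
wrist_force: [-0.1, 0.2, 6.0]
finger_gap: 0.343
15.3 [ 0.5791 -0.2216  0.2118] [[-0.9539, 0.3001, 0.001], [0.3001, 0.9539, -0.0005], [-0.0011, -0.0002, -1.0]] [-0.09  0.15  5.98] 31.9
290 [170.15 171.41] 1.26
291 [169.1  170.36] 1.26
292 [168.38 169.68] 1.3
307 [168.83 169.94] 1.11
308 [169.56 170.81] 1.25
309 [170.68 172.13] 1.45
4mm = [-0.03834461  1.2795585 ]
```

View pics/look8.png

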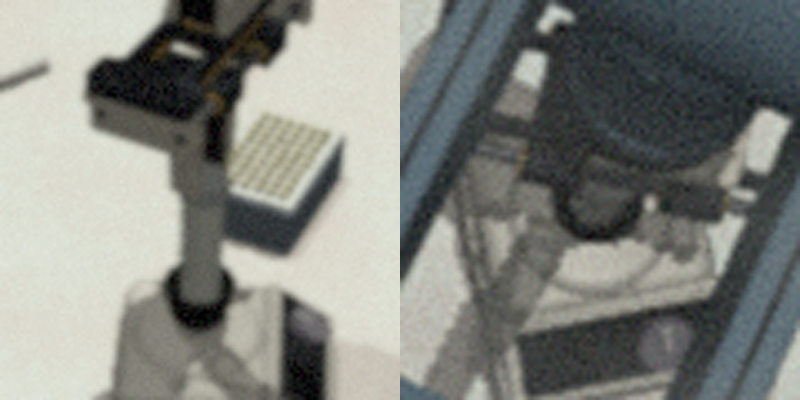

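The rim has dropped 1.27 px on average, where 4 mm corresponds to 1.28 px. The press has been held for over 4 s with a steady pose and force, and the view is unchanged, so I hand the job in.

```bash
python3 -c "
from rig import close_job
print(close_job())"
```

```text
the job is handed in; nothing more can be done
None
```

I took the tall grey-capped tube out of the rack and stood it upright in the mixer cup. It stayed pressed about half-way down for over 4 s, and I handed the job in at about 15.4 s, still gripping and pressing.

**Last checks**
- **Cup travel:** the cup rim dropped about 1.27 px in the side view, where 4 mm corresponds to 1.28 px. The tool moved down about 3.6 mm after contact.
- **Force:** the wrist read 5.6 to 6.7 N during the hold, with about 1 N of noise. Adding roughly 0.5 N for the tube's weight gives about 6.5 to 7 N, against about 7 N wanted, so by force the cup may be slightly short of half-way.
- **Steadiness:** the tool height stayed at 0.2118 to 0.2119 m during the hold.
- **Bystanders:** I touched nothing else that I know of. The tip box was in my last picture and looked unmoved. The jars and well plate were not in the final crops, so I did not re-check them after the lift.

**Disagreements**
- **Grip opening:** the fingers stopped at about 31.8 mm, although the cap is given as 36 mm over its ribs. The pictures showed the cap gripped as planned, and I saw no slip.
- **Cup position:** the two cameras differed by about 3 mm on where the cup centre lies. The tip seated without any clear side force.

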